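Snap a sensor housing into the leak-test nest and click the start switch

TASK

Take the sensor housing (the part with a round hub on an oblong flange) from the parts tray, set it upright in the nest of the leak-test fixture and press it down until both spring clips snap over its flange. Then press the fixture's flat start button until you feel it click through, and let it come back up. Press with feeling, never with more than 25 N, or the seal pad or the switch is crushed; keep off the mushroom stop button and leave the other things where they are.

Things in the scene. Friction and masses are not known exactly. Their poses are not given: they have to be found in the camera images.
- housing: Sensor housing, 90 g, lying upright in the tray: a black plastic flange 56 mm (its x) by 40 mm (its y) by 10 mm high, with an aluminium round hub of 30 mm diameter standing on its middle, flat top 56 mm above the underside. Origin: centre of the underside, z up. The lower edges along its two long sides (+y and -y) are bevelled (16.5 mm off centre at the underside, 20 mm from 9 mm up). It fits the nest either way round.
- fixture: Leak-test fixture, fixed: white console 200 mm (x) by 300 mm (y), flat deck 45 mm above the table. Origin: centre of its underside, x and y along its sides. The nest is on its +y half, the two push buttons on its -y half.
- nest (a point): Point on the fixture's deck (45 mm above the table) at the centre of the nest: an aluminium block with flared guide walls rising 28 mm above its seat, leaving 60 mm (fixture's x) by 48 mm (y) for the flange, whose x goes along the fixture's x. The nest's height is adjustable and not measured: the seat for the flange's underside lies 12 to 20 mm above this point, different each time.
- clip_left (a joint): Outward travel in m of the spring clip (rounded steel nose, top 15 mm above the seat) on the nest's +y side: 0 at rest, 0.003 while the flange passes, back to 0 once snapped over it. Put in loosely, the housing rests on the clips about 12 mm above the seat; pressed, the force rises to 10 to 16 N, collapses about 3 mm above the seat as the clips snap over, then the seat is stiff.
- seal (a joint): Depth in m by which the nest's seat, a 48 by 30 mm black rubber seal pad, is pressed down: 0 unloaded, 1 mm per 16 N; beyond 0.0016 (25 N) it is crushed.
- clip_right (a joint): The same for the clip on the nest's -y side.
- start_axis (a point): Point on the deck (45 mm above the table) on the axis of the start button: a flat round cap of 30 mm diameter that moves straight down, in a black collar. Its height is not measured: the released cap's top lies 24 to 48 mm above this point (the collar 14 mm lower), different each time.
- start (a joint): Depth in m by which the start button is pressed: 0 released; the resistance rises to about 10 N at 0.0035, then snaps through and falls to about 4 N; hard stop at 0.008. It counts as clicked beyond 0.006 and springs back up when let go.
- start_mount (a joint): Depth in m by which the start switch with its mount is pushed into its collar: 1 mm per 16 N of press; beyond 0.0016 (25 N) the switch is overloaded.
- stop_axis (a point): Point on the deck on the axis of the stop button: a grey mushroom head of 40 mm diameter on a stem, its top 38 mm above the deck, 75 mm to the -y side of the start button.
- stop (a joint): Depth in m by which the stop button is pressed; leave it at 0.
- tray: Fixed grey parts tray 250 mm (x) by 120 mm (y), rim 14 mm high, floor 4 mm thick; origin at the centre of its underside. Three parts stand in a row along its x, about 78 mm apart, in any order.
- square_hub: Bystander in the tray: round black flange 48 mm wide, 10 mm high, with a 26 mm square hub, 40 mm high in all; origin: centre of the underside.
- cover: Bystander in the tray: flat black plate 56 by 40 by 12 mm with a 4 mm raised panel, no hub; origin: centre of the underside.
- collar: Bystander: steel ring 26 mm wide, 12 mm high, on the fixture's deck behind the buttons (far from the robot); origin: centre of the underside.
- screwdriver: Bystander: screwdriver lying left of the fixture.
- tape: Bystander: roll of clear tape 70 mm wide, 24 mm high, beyond the tray.
- spray: Bystander: white bottle 48 mm wide, 120 mm high, at the far side.
- gauge: Bystander: steel block 50 by 35 by 30 mm, between robot and tray.
Not all that is in view belongs to the job. Leave any green or purple look-alike of the housing alone.

How it is judged:
By the outcome, as a careful person would: the job done as asked, in the order asked, and still so for the second after the job is handed in, with the robot touching nothing.
It also fails if it takes over 64 s, if anything falls off the work surface, if the arm or the gripper's body presses on something with over 40 N, if the wrist force passes 120 N, or if a joint passes its speed limit or range.

ROBOT

A 6-joint arm with a two-finger parallel gripper is mounted at the origin on the work surface. World frame = base frame: x ahead of the robot, y to its left, z up, the work surface at z = 0. Lengths are in m, angles in degrees, forces in N, time in s.
With the tool pointing down it reaches from about 0.25 to 0.725 m from the base axis. Payload 9.7 kg.
Tool frame: the origin (TCP) lies midway between the tips of the shut fingers; the grasp point (between the pads) lies 19 mm behind it (bot.pinch_z is the distance from the TCP to the grasp point, in m); z points along the fingers, y is the line along which they close (so a half turn about z gives the same grasp; the last joint's range is limited). The gripper opens to 85 mm and grips with 20 to 120 N. Pads are 22 mm wide; open, the fingers measure 114 mm over their backs; the gripper's body (76 mm by 85 mm) begins 54 mm behind the grasp point. The pads swing forward as they close: fully open they stand 13 mm farther back than shut.
Start: joints at [-68.01, 4.979, 10.078, 95.1, 0, 90], TCP at [0.206, -0.51, 0.231] pointing down, gripper open.
Joint ranges: [-179.16, 179.16], [-48.56, 103.87], [-65.8, 70.77], [-126.05, 130.52], [-82.76, 87.17], [-180, 180]. Speed limits (degrees/s): [127.2, 127.2, 147.25, 180, 180, 180].

INTERFACE

Orientations are given as [roll, pitch, yaw] about the fixed x, y, z axes, in that order (R = Rz(yaw) Ry(pitch) Rx(roll)).
In Python, from workcell import sensors, camera, camera_params, ticket, bot gives the robot as it stands.
- The arm moves only by the shell command python3 -m jog 'ROWS' [FORCE]. ROWS is JSON, a list that holds one entry, the list of rows, each a list of 5 numbers: the shift along the world's x, y, z in units of 50 mm (1.0 is 50 mm), then the turn about the world's z in units of 5 degrees (1.0 is 5 degrees), then the opening, from 0 (shut) to 1 (fully open). In form: [[[tx, ty, tz, yaw, grip], ...]]. A call has 1 to 8 rows; each row shifts and turns the commanded pose from where the row before left it; what a row does not reach is not made up. A row lasts 1/10 s, in which the tool goes at most 50 mm and 8.59 degrees, less where a joint would pass 70% of its speed; a pose out of reach is approached as far as the arm can. A call is refused whole if a number of a shift passes 1 or a number of a turn 1, either way. A call with a gripper value outside its range is refused whole. The fingers move at their own pace and stop on an object; FORCE is the grip in N (left out, the last holds). Time passes only in rows, so rows that do not move let the fingers close. It gives the time, the measured TCP pose, the force, the opening and the grip force at its end, in the units of the state.
- sensors.get_obs(): the state, without advancing time (a new reading comes with each control period).
- camera(name): name is "side" or "top" or "wrist"; returns the picture (420x560x3 uint8, blue, green, red); there is no depth.
- camera_params(name): a dict with "fx", "fy", "cx", "cy" (pixels), "T" (4x4, takes a point from camera to world coordinates); the wrist camera has in their place "tool_from_camera" (4x4, takes a point from camera to tool coordinates, whose origin is the TCP and whose axes are the flange's). Camera axes: x right, y down, z forward; pixel columns grow to the right and rows downward; lengths in m; the calibration is good to about 2 mm. A picture is of the moment at which its call begins: read the wrist's pose just before it. camera_params takes no time and is no camera call.
- ticket.job_done(): hands the job in; it is judged then, once.
The state is a dict: "time": time; "q": joint angles; "qd": joint speeds; "joint_efforts": joint torques, N m; "ee_pos": TCP position; "tcp_rot": TCP orientation; "wrist_force": force on the tool from outside, world axes, zero at the start; "torque": the same for the moment, N m; "opening": finger opening in m; "grasp_force": force on a finger pad.
Only numpy, scipy, OpenCV 4.12 (cv2) and the standard library are available. Lean on these libraries where they do the work, as an engineer would, in place of code of your own. Each camera call takes 0.05 s, during which the arm holds its last target. There are 200 camera calls.

## Working session

There is one attempt and no reset: what is moved stays moved. The work goes in short steps, Python scripts to look and compute and a shell command to move; the robot and the scene stay as the last step left them, time stands still between calls to the robot, and variables do not carry over. Pictures are saved under pics/ and viewed, at most 10 in all, crops included, and the job is handed in when it is done.

```bash
mkdir -p pics; ls; cat > h.py <<'E'
import numpy as np, cv2
from workcell import sensors, camera, camera_params, ticket, bot
from scipy.spatial.transform import Rotation as R
def Tcam(n):
    p=camera_params(n)
    if n!='wrist': return p,np.array(p['T'])
    o=sensors.get_obs(); T=np.eye(4); T[:3,:3]=R.from_euler('xyz',o['tcp_rot'],degrees=True).as_matrix(); T[:3,3]=o['ee_pos']
    return p,T@np.array(p['tool_from_camera'])
def ray(pT,u,v):
    p,T=pT; d=T[:3,:3]@np.array([(u-p['cx'])/p['fx'],(v-p['cy'])/p['fy'],1]); return T[:3,3],d
def plane(pT,u,v,z):
    o,d=ray(pT,u,v); return o+d*(z-o[2])/d[2]
def proj(pT,X):
    p,T=pT; c=np.linalg.inv(T)@np.append(X,1); return p['fx']*c[0]/c[2]+p['cx'],p['fy']*c[1]/c[2]+p['cy']
E
python3 - <<'E'
from h import *
print(sensors.get_obs())
a=camera('top');b=camera('side');cv2.imwrite('pics/top.png',a);cv2.imwrite('pics/side.png',b)
for n in('top','side'):print(Tcam(n))
print(camera_params('wrist'),bot.pinch_z)
E
```

```text
pics
{'time': 0.0, 'q': array([-6.80090578e+01,  5.01087875e+00,  1.00343597e+01,  9.50992764e+01,
       -1.89457806e-03,  9.00007640e+01]), 'qd': array([ 0.01801251, -0.02190703,  0.10896863,  0.04216661,  0.06808273,
       -0.07811585]), 'joint_efforts': array([-5.27935961e-03, -5.20390320e+01,  4.64794779e+01,  1.64623529e-02,
       -2.41989010e-04,  5.07351899e-06]), 'ee_pos': array([ 0.20585884, -0.50977566,  0.23058435]), 'tcp_rot': array([-1.79924205e+02,  1.89558705e-03,  2.19901807e+01]), 'wrist_force': array([-0.01877388,  0.45091432,  0.21710407]), 'torque': array([0.04976105, 0.00930082, 0.00087038]), 'grasp_force': 0.0, 'opening': 0.08527097132125154}
({'fx': 485.04331729126375, 'fy': 485.04331729126375, 'cx': 273.2709424056213, 'cy': 202.6331036359441, 'T': array([[-0.00810826, -0.98611461,  0.16586812,  0.38816266],
       [-0.99980762,  0.00503202, -0.01895813, -0.02023637],
       [ 0.01786024, -0.16598993, -0.9859657 ,  1.1845995 ],
       [ 0.        ,  0.        ,  0.        ,  1.        ]])}, array([[-0.00810826, -0.98611461,  0.16586812,  0.38816266],
       
[... 549 characters left out ...]
886763, -0.17631398,  0.22245506,  0.22832821],
       [-0.28312086,  0.65033237, -0.70491871,  0.99334075],
       [-0.0203827 , -0.7389054 , -0.67350083,  1.02621078],
       [ 0.        ,  0.        ,  0.        ,  1.        ]]))
{'fx': 290.836256820451, 'fy': 290.836256820451, 'cx': 278.8549144230427, 'cy': 208.7049495716523, 'tool_from_camera': array([[-1.52695173e-05, -9.49499591e-01, -3.13768267e-01,
         8.08036125e-02],
       [ 9.99999900e-01,  1.25864980e-04, -4.29547142e-04,
         1.92961123e-04],
       [ 4.47347273e-04, -3.13768242e-01,  9.49499494e-01,
        -1.42579789e-01],
       [ 0.00000000e+00,  0.00000000e+00,  0.00000000e+00,
         1.00000000e+00]])} 0.0187
```

View pics/top.png

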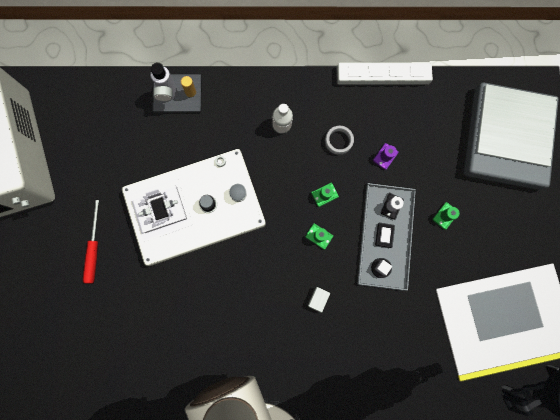

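View pics/side.png

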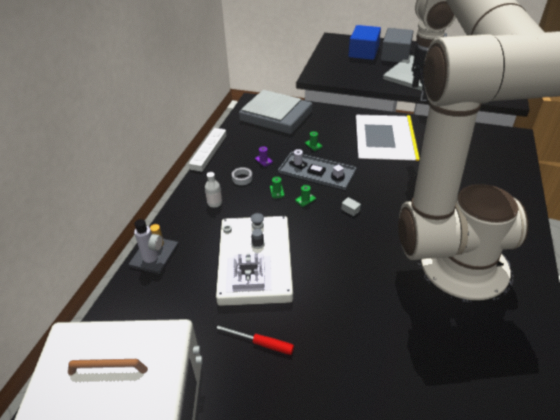

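Top view: the housing could be mistaken for the square hub (382,268), cover (385,236), greens (324,194), (319,236), (447,215) or purple (386,156). The part with a round aluminium hub on a black flange is at (395,204) in the tray. The fixture is centred near (194,207), with the nest at (160,208), start button at (207,203) and stop button at (237,191). The side view agrees. Next is one close crop plus measurement.

```bash
cat > m.py <<'E'
from h import *
a=cv2.imread('pics/top.png');t=Tcam('top')
hsv=cv2.cvtColor(a,cv2.COLOR_BGR2HSV)
m=cv2.inRange(hsv,(0,0,150),(180,60,255));k=np.zeros_like(m);k[140:270,115:272]=m[140:270,115:272]
c=max(cv2.findContours(k,0,2)[0],key=cv2.contourArea)
P=np.array([plane(t,*p[0],.045)[:2] for p in cv2.convexHull(c)]).astype(np.float32)
r=cv2.minAreaRect(P*1000);print('fix',r,cv2.boxPoints(r))
m=cv2.inRange(hsv,(0,0,70),(180,70,255));k=np.zeros_like(m);k[175:300,350:420]=m[175:300,350:420]
c=max(cv2.findContours(k,0,2)[0],key=cv2.contourArea)
P=np.array([plane(t,*p[0],.014)[:2] for p in cv2.convexHull(c)]).astype(np.float32)
r=cv2.minAreaRect(P*1000);print('tray',r)
x=cv2.resize(a[180:300,350:425],None,fx=4.6,fy=4.6,interpolation=2)
y=cv2.resize(a[140:270,115:275],None,fx=2.8,fy=4.25*2.8/4.25,interpolation=2)
y=cv2.copyMakeBorder(y,0,x.shape[0]-y.shape[0],0,0,0)
cv2.imwrite('pics/c.png',np.hstack([x,y]))
E
python3 m.py
```

```text
fix ((574.1447143554688, 147.95899963378906), (197.97369384765625, 296.9308776855469), 18.806060791015625) [[432.5821   256.58868 ]
 [528.3024   -24.49062 ]
 [715.70734   39.329315]
 [619.987    320.40863 ]]
tray ((503.1083984375, -318.1517028808594), (121.25076293945312, 249.69949340820312), 82.45597076416016)
```

View pics/c.png

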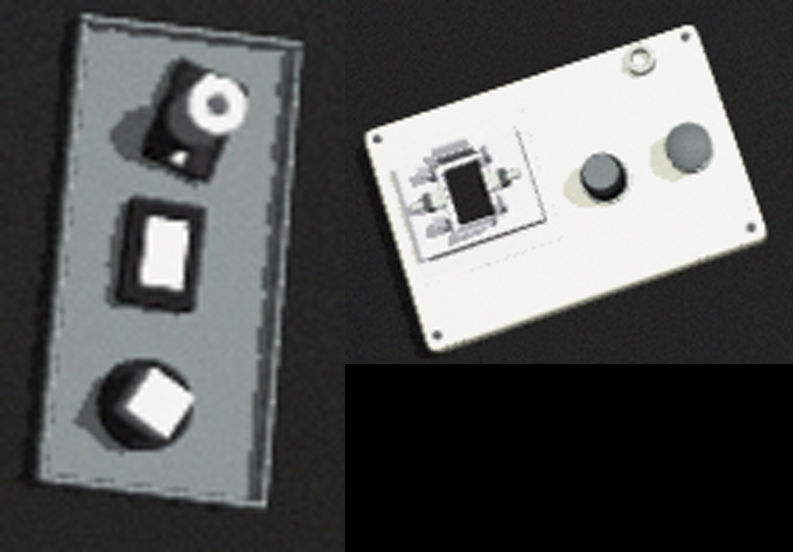

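Crop: the top part, crop (190,120), has a round bright hub on an oblong black flange, so it is the housing. The square hub is at (155,400) and the cover at (165,255). In the right half the nest pad is at (470,192), the start cap at (603,176) and the stop head at (689,147).

```bash
cat > m2.py <<'E'
from h import *
t=Tcam('top')
f=lambda x,y:(350+x/4.6,180+y/4.6)
print('hub',plane(t,*f(217,104),.060))
C=[plane(t,*f(*p),.014)[:2] for p in((185,58),(145,150),(205,182))]
print(C,'yaw',np.degrees(np.arctan2(*(C[0]-C[1])[::-1])),np.linalg.norm(C[0]-C[1]),np.linalg.norm(C[2]-C[1]))
g=lambda x,y:(115+(x-345)/2.8,140+y/2.8)
print('nest',plane(t,*g(470,192),.060))
s=plane(t,*g(603,176),.08);print('start',s)
for n,p in(('stop',plane(t,*g(689,147),.083)),):print(n,p)
y=np.radians(18.8);F=np.array([.5741,.148]);M=np.array([[np.cos(y),np.sin(y)],[-np.sin(y),np.cos(y)]])
for p in(plane(t,*g(470,192),.060),s,plane(t,*g(689,147),.083)):print(M@(p[:2]-F))
E
python3 m2.py
```

```text
hub [ 0.57591754 -0.33462675  0.06      ]
[array([ 0.60869751, -0.33151052]), array([ 0.55896359, -0.30770786]), array([ 0.54160754, -0.33894697])] yaw -25.57578822060834 0.05513646553615382 0.03573673952152947
nest [0.56463655 0.22382295 0.06      ]
start [0.57424258 0.11090205 0.08      ]
stop [0.59762197 0.04015589 0.083     ]
[0.01547657 0.07482748]
[-0.01182042 -0.03516469]
[-0.0124874  -0.10967087]
```

```bash
python3 -m jog '[[[0.6,0.3,-0.05,1,1],[0.8,0.4,-0.05,1,1],[0.8,0.4,-0.05,1,1],[0.8,0.4,-0.05,1,1],[0.8,0.4,-0.05,1,1],[0.8,0.4,-0.05,1,1],[0.8,0.4,-0.05,1,1],[0.8,0.4,-0.05,1,1]]]'
```

```text
time: 0.9
ee_pos: [0.5174, -0.3538, 0.2108]
tcp_rot: [-180.0, -0.0, 62.2]
wrist_force: [0.1, -0.4, -0.2]
opening: 0.0853
grasp_force: 0.0
```

```bash
python3 -m jog '[[[0.6,0.25,-0.2,0.6,1],[0.6,0.15,-0.2,0,1],[0,0,0,0,1],[0,0,0,0,1]]]'; python3 - <<'E'
from h import *
o=sensors.get_obs();t=Tcam('wrist');a=camera('wrist');cv2.imwrite('pics/w1.png',a)
print(o['ee_pos'],o['tcp_rot'],o['q'],proj(t,[.576,-.335,.06]))
E
```

```text
time: 1.3
ee_pos: [0.576, -0.3344, 0.1901]
tcp_rot: [-179.9, -0.0, 65.1]
wrist_force: [-0.8, 0.6, 0.5]
opening: 0.0856
grasp_force: 0.0
[ 0.57604848 -0.33444869  0.19007786] [-1.79875984e+02 -1.63568901e-03  6.50516866e+01] [-3.01349742e+01  2.11197129e+01  2.45964322e+01  9.36003756e+01
 -9.58216613e-03  8.48133478e+01] (np.float64(279.14194685203137), np.float64(200.09750533569638))
```

View pics/w1.png

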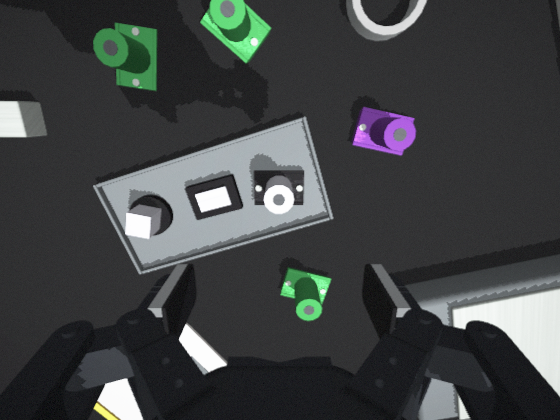

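Wrist view: the hub top is at (279,200), exactly where predicted, and the flange is parallel to the closing line. I'll go down and grip.

```bash
python3 -m jog '[[[0,0,-0.8,0,1],[0,0,-0.8,0,1],[0,0,-0.8,0,1],[0,0,-0.5,0,1],[0,0,-0.28,0,1],[0,0,0,0,1],[0,0,0,0,0.2],[0,0,0,0,0.2]]]' 60; python3 -m jog '[[[0,0,0,0,0],[0,0,0,0,0],[0,0,0,0,0],[0,0,0,0,0],[0,0,0,0,0],[0,0,0,0,0]]]' 60
```

```text
time: 2.15
ee_pos: [0.5768, -0.3357, 0.0346]
tcp_rot: [179.8, 0.0, 65.0]
wrist_force: [-0.0, -0.5, 0.8]
opening: 0.0591
grasp_force: 0.0
time: 2.75
ee_pos: [0.5766, -0.3353, 0.0337]
tcp_rot: [179.9, 0.0, 65.0]
wrist_force: [0.4, -0.6, 5.8]
opening: 0.0282
grasp_force: 59.5
```

```bash
python3 -m jog '[[[0,0,0.3,0,0],[0,0,0.8,0,0],[0,0,0.8,0,0],[0,0,0.8,0,0],[0,0.4,0.3,1,0],[0,0.8,0,1,0],[0,0.9,0,1,0],[0,0.9,0,1,0]]]'; python3 -m jog '[[[0,0.9,0,1,0],[0,0.9,0,1,0],[0,0.9,0,1,0],[0,0.9,0,1,0],[0,0.9,0,0.76,0],[0,0.9,0,0,0],[0,0.8,0,0,0],[0,0.3,0,0,0]]]'; python3 -m jog '[[[0,0,0,0,0],[0,0,0,0,0]]]'; python3 - <<'E'
from h import *
o=sensors.get_obs();t=Tcam('wrist');a=camera('wrist');cv2.imwrite('pics/w2.png',a)
print(o['ee_pos'],o['tcp_rot'],o['q'],o['wrist_force'],proj(t,[.5646,.2238,.06]))
E
```

```text
time: 3.55
ee_pos: [0.5757, -0.1837, 0.1833]
tcp_rot: [180.0, 0.0, 85.1]
wrist_force: [0.8, 0.1, -0.7]
opening: 0.0279
grasp_force: 59.4
time: 4.35
ee_pos: [0.5755, 0.1433, 0.1831]
tcp_rot: [180.0, -0.0, 109.0]
wrist_force: [0.3, -0.1, -1.4]
opening: 0.0283
grasp_force: 59.3
time: 4.55
ee_pos: [0.5759, 0.1395, 0.1827]
tcp_rot: [-180.0, 0.0, 108.8]
wrist_force: [-0.2, -0.4, -1.7]
opening: 0.0283
grasp_force: 59.3
[0.57592785 0.13954282 0.18269306] [-1.79997929e+02  2.39997086e-02  1.08811402e+02] [ 1.36314338e+01  1.01399973e+01  1.04000988e+01  9.02599969e+01
 -2.40886427e-02  8.48200322e+01] [-0.16485756 -0.40326666 -1.69030126] (np.float64(297.6754468455746), np.float64(109.01980380330616))
```

View pics/w2.png

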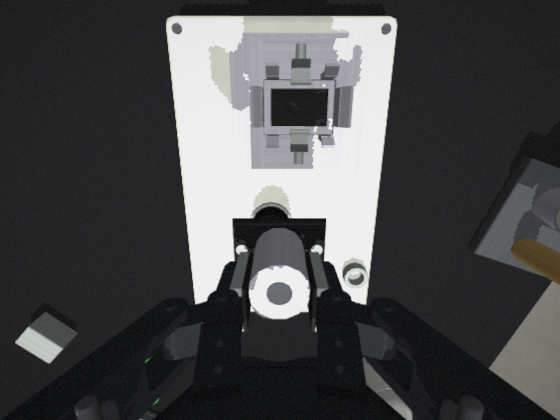

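Wrist view: the housing is held straight, with its flange parallel to the image rows, and the fixture edges are symmetric about it. The nest pad centre is at (300,106.5), against (297.7,109) predicted.

```bash
python3 - <<'E'
from h import *
t=Tcam('wrist');a=cv2.imread('pics/w2.png')
g=cv2.cvtColor(a,cv2.COLOR_BGR2GRAY)
k=np.zeros_like(g);k[80:135,262:338]=(g[80:135,262:338]<30)*255
c=max(cv2.findContours(k,0,2)[0],key=cv2.contourArea);r=cv2.minAreaRect(c);print(r)
for z in(.057,.061,.065):
  print(z,plane(t,*r[0],z)); B=np.array([plane(t,*p,z)[:2] for p in cv2.boxPoints(r)]);print(np.linalg.norm(np.diff(B,axis=0),axis=1),np.degrees(np.arctan2(*(B[1]-B[0])[::-1])))
E
```

```text
((299.5, 107.5), (35.0, 55.0), 90.0)
0.057 [0.56599806 0.22504742 0.057     ]
[0.04706282 0.02883952 0.04876681] 18.74435207343199
0.061 [0.56576899 0.22489938 0.061     ]
[0.04636087 0.02840937 0.04803945] 18.744352073431987
0.065 [0.56553992 0.22475134 0.065     ]
[0.04565892 0.02797923 0.04731208] 18.74435207343202
```

```bash
python3 -m jog '[[[-0.05,0.5,0,0,0],[-0.1,0.8,0,0,0],[-0.06,0.4,0,0,0],[0,0,-0.3,0,0],[0,0,-0.4,0,0],[0,0,-0.35,0,0],[0,0,0,0,0],[0,0,0,0,0]]]'; python3 - <<'E'
from h import *
o=sensors.get_obs();t=Tcam('wrist');a=camera('wrist');cv2.imwrite('pics/w3.png',cv2.resize(a[180:380,180:380],None,fx=2.5,fy=2.5))
print(o['ee_pos'],o['tcp_rot'],o['wrist_force'])
E
```

```text
time: 5.4
ee_pos: [0.5657, 0.2238, 0.1303]
tcp_rot: [-180.0, 0.0, 108.7]
wrist_force: [0.0, -0.1, -1.0]
opening: 0.0283
grasp_force: 59.3
[0.56567375 0.22383767 0.13031615] [-1.79988868e+02  7.23894055e-03  1.08699935e+02] [ 0.04992714 -0.12281477 -0.96768253]
```

View pics/w3.png

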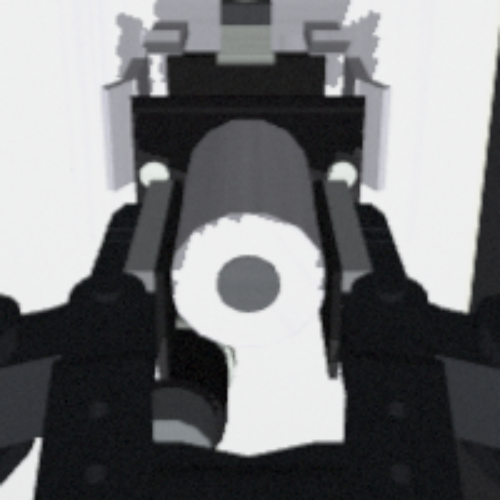

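The flange (133–363) is centred between the guide walls (104–387 outside), within about 1 mm. I'll descend gently.

```bash
python3 -m jog '[[[0,0,-0.08,0,0],[0,0,-0.08,0,0],[0,0,-0.08,0,0],[0,0,-0.06,0,0],[0,0,-0.06,0,0],[0,0,0,0,0]]]' 80; python3 -m jog '[[[0,0,-0.04,0,0],[0,0,-0.04,0,0],[0,0,0,0,0]]]'
```

```text
time: 6.05
ee_pos: [0.5652, 0.225, 0.1112]
tcp_rot: [-180.0, 0.0, 108.8]
wrist_force: [-0.4, 1.3, -1.2]
opening: 0.0274
grasp_force: 78.8
time: 6.35
ee_pos: [0.5653, 0.225, 0.1075]
tcp_rot: [-180.0, 0.0, 108.8]
wrist_force: [-0.1, 0.1, -0.2]
opening: 0.0279
grasp_force: 78.8
```

```bash
for i in 1; do python3 -m jog '[[[0,0,-0.03,0,0],[0,0,0,0,0]]]'; python3 -m jog '[[[0,0,-0.03,0,0],[0,0,0,0,0]]]'; python3 -m jog '[[[0,0,-0.03,0,0],[0,0,0,0,0]]]'; done | grep -E 'ee_pos|force'
```

```text
ee_pos: [0.5656, 0.2249, 0.1063]
wrist_force: [0.5, -1.7, -0.5]
grasp_force: 78.9
ee_pos: [0.5657, 0.2251, 0.1052]
wrist_force: [0.2, -0.8, 2.9]
grasp_force: 79.3
ee_pos: [0.5658, 0.2251, 0.1038]
wrist_force: [1.0, -1.3, 3.8]
grasp_force: 79.5
```

```bash
(python3 -m jog '[[[0,0,-0.03,0,0],[0,0,0,0,0]]]'; python3 -m jog '[[[0,0,-0.03,0,0],[0,0,0,0,0]]]'; python3 -m jog '[[[0,0,-0.02,0,0],[0,0,0,0,0]]]') | grep -E 'ee_pos|force'
```

```text
ee_pos: [0.5659, 0.2252, 0.1024]
wrist_force: [1.0, -0.7, 5.2]
grasp_force: 79.7
ee_pos: [0.566, 0.2252, 0.1011]
wrist_force: [1.0, -1.3, 6.2]
grasp_force: 79.9
ee_pos: [0.566, 0.2252, 0.1004]
wrist_force: [1.2, -1.0, 8.1]
grasp_force: 80.0
```

```bash
(python3 -m jog '[[[0,0,-0.02,0,0],[0,0,0,0,0]]]'; python3 -m jog '[[[0,0,-0.02,0,0],[0,0,0,0,0]]]'; python3 -m jog '[[[0,0,-0.02,0,0],[0,0,0,0,0]]]') | grep -E 'ee_pos|force'
```

```text
ee_pos: [0.5661, 0.2253, 0.0997]
wrist_force: [0.3, -2.0, 9.6]
grasp_force: 80.3
ee_pos: [0.5661, 0.2252, 0.0983]
wrist_force: [0.9, -1.6, 3.5]
grasp_force: 80.2
ee_pos: [0.5648, 0.2249, 0.0953]
wrist_force: [0.0, -0.4, -0.9]
grasp_force: 79.4
```

```bash
(python3 -m jog '[[[0,0,-0.02,0,0],[0,0,0,0,0]]]'; python3 -m jog '[[[0,0,-0.02,0,0],[0,0,0,0,0]]]') | grep -E 'ee_pos|force'
```

```text
ee_pos: [0.5651, 0.225, 0.0948]
wrist_force: [0.8, 0.8, -1.0]
grasp_force: 79.4
ee_pos: [0.5653, 0.2251, 0.0944]
wrist_force: [-1.9, 0.3, 1.5]
grasp_force: 79.6
```

```bash
(python3 -m jog '[[[0,0,-0.015,0,0],[0,0,0,0,0]]]'; python3 -m jog '[[[0,0,-0.015,0,0],[0,0,0,0,0]]]') | grep -E 'ee_pos|force'
```

```text
ee_pos: [0.5654, 0.2251, 0.0942]
wrist_force: [-2.9, -0.8, 4.7]
grasp_force: 80.2
ee_pos: [0.5655, 0.2251, 0.0939]
wrist_force: [-3.4, -1.3, 8.2]
grasp_force: 80.7
```

Seated: the force built to about 10 N, collapsed, then turned stiff. I'll release, lift and look.

```bash
python3 -m jog '[[[0,0,0.01,0,0.5],[0,0,0,0,0.55],[0,0,0,0,0.55],[0,0,0,0,0.6],[0,0,0.3,0,0.6],[0,0,0.7,0,0.6],[0,0,0.9,0,0.6],[0,0,0.9,0,0.3]]]'; python3 -m jog '[[[0,-0.8,0.3,0,0],[0,-0.8,0,0,0],[0,0,0,0,0],[0,0,0,0,0]]]';python3 - <<'E'
from h import *
o=sensors.get_obs();t=Tcam('wrist');a=camera('wrist');b=camera('side')
np.save('w4T.npy',t[1]);cv2.imwrite('pics/w4.png',a)
y=cv2.resize(b[205:310,205:305],None,fx=4,fy=4);cv2.imwrite('pics/s4.png',b)
cv2.imwrite('pics/cc.png',np.hstack([a[:,100:480],y]))
print(o['ee_pos'],o['wrist_force'])
E
```

```text
time: 9.75
ee_pos: [0.565, 0.2248, 0.2358]
tcp_rot: [180.0, 0.0, 108.8]
wrist_force: [1.0, 0.2, -0.5]
opening: 0.0379
grasp_force: 0.0
time: 10.15
ee_pos: [0.5656, 0.1443, 0.2495]
tcp_rot: [179.9, -0.0, 108.7]
wrist_force: [-0.2, 0.2, 0.1]
opening: -0.0
grasp_force: 0.0
[0.56556967 0.14433332 0.2494632 ] [-0.15411147  0.24025915  0.14576661]
```

View pics/cc.png

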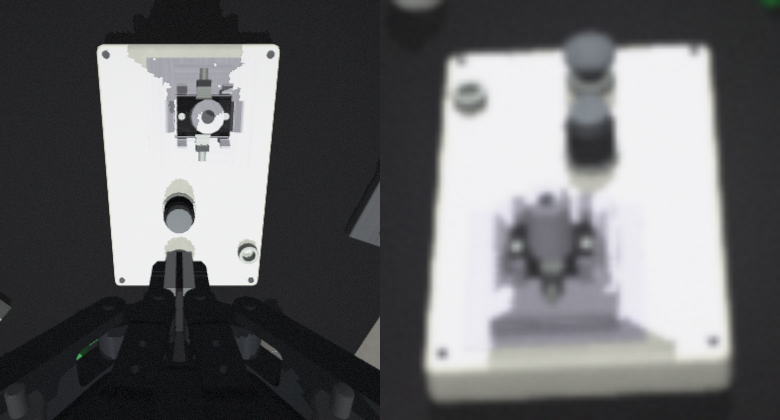

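The housing sits upright and level in the nest at (306,117) in the wrist frame, with both clip noses over its flange. The start cap is at (280,220) in the wrist image, (258,232) in the side and (207,203) in the top. I'll triangulate it.

```bash
python3 - <<'E'
from h import *
w=(camera_params('wrist'),np.load('w4T.npy'))
L=[(w,279.5,220.5),(Tcam('top'),207.1,202.9),(Tcam('side'),257.7,232)]
A=np.zeros((3,3));b=np.zeros(3)
for t,u,v in L:
  o,d=ray(t,u,v);d/=np.linalg.norm(d);P=np.eye(3)-np.outer(d,d);A+=P;b+=P@o
X=np.linalg.solve(A,b);print(X,[proj(t,X) for t,_,_ in L])
for z in(.069,.081,.093):print([plane(t,u,v,z)[:2].round(4) for t,u,v in L])
E
```

```text
[0.57476401 0.11074199 0.08669388] [(np.float64(276.66953960437945), np.float64(220.99284741413564)), (np.float64(206.87555714750653), np.float64(202.14849912765027)), (np.float64(257.2089629881647), np.float64(232.30233186091593))]
[array([0.5798, 0.1061]), array([0.576 , 0.1123]), array([0.5803, 0.0926])]
[array([0.5783, 0.1103]), array([0.574 , 0.1109]), array([0.5759, 0.1039])]
[array([0.5768, 0.1145]), array([0.572 , 0.1095]), array([0.5715, 0.1152])]
```

```bash
python3 -m jog '[[[0.1,-0.3,-0.2,0,0],[0.1,-0.36,-0.5,0,0],[0,0,-0.7,0,0],[0,0,-0.6,0,0],[0,0,-0.5,0,0],[0,0,-0.25,0,0],[0,0,-0.15,0,0],[0,0,0,0,0]]]'; (python3 -m jog '[[[0,0,-0.06,0,0],[0,0,-0.06,0,0],[0,0,0,0,0]]]';python3 -m jog '[[[0,0,-0.03,0,0],[0,0,0,0,0]]]') | grep -E 'ee_pos|wrist'
```

```text
time: 11.05
ee_pos: [0.5753, 0.112, 0.1028]
tcp_rot: [-180.0, -0.0, 108.8]
wrist_force: [0.1, 0.4, 0.1]
opening: -0.0002
grasp_force: 0.0
ee_pos: [0.5756, 0.1121, 0.0976]
wrist_force: [-0.4, 0.5, -1.0]
ee_pos: [0.5755, 0.112, 0.0959]
wrist_force: [-0.4, -0.2, -0.6]
```

```bash
(for i in 1; do python3 -m jog '[[[0,0,-0.03,0,0],[0,0,0,0,0]]]';python3 -m jog '[[[0,0,-0.03,0,0],[0,0,0,0,0]]]';python3 -m jog '[[[0,0,-0.03,0,0],[0,0,0,0,0]]]';python3 -m jog '[[[0,0,-0.03,0,0],[0,0,0,0,0]]]';done) | grep -E 'ee_pos|wrist'
```

```text
ee_pos: [0.5754, 0.112, 0.0941]
wrist_force: [-0.1, 0.2, 0.6]
ee_pos: [0.5753, 0.112, 0.0926]
wrist_force: [0.2, 0.4, -0.2]
ee_pos: [0.5755, 0.112, 0.0913]
wrist_force: [0.7, -0.0, 1.1]
ee_pos: [0.5756, 0.112, 0.0904]
wrist_force: [-2.0, -0.1, 6.3]
```

```bash
(python3 -m jog '[[[0,0,-0.02,0,0],[0,0,0,0,0]]]';python3 -m jog '[[[0,0,-0.02,0,0],[0,0,0,0,0]]]';python3 -m jog '[[[0,0,-0.02,0,0],[0,0,0,0,0]]]') | grep -E 'ee_pos|wrist'
```

```text
ee_pos: [0.5756, 0.112, 0.0896]
wrist_force: [-2.0, -0.2, 7.8]
ee_pos: [0.5756, 0.112, 0.0888]
wrist_force: [-3.6, -0.4, 8.8]
ee_pos: [0.5756, 0.112, 0.0879]
wrist_force: [-2.9, -1.0, 8.8]
```

```bash
(python3 -m jog '[[[0,0,-0.02,0,0],[0,0,0,0,0]]]';python3 -m jog '[[[0,0,-0.02,0,0],[0,0,0,0,0]]]';python3 -m jog '[[[0,0,-0.02,0,0],[0,0,0,0,0]]]') | grep -E 'ee_pos|wrist'
```

```text
ee_pos: [0.5756, 0.1121, 0.0868]
wrist_force: [-3.9, -0.2, 8.5]
ee_pos: [0.5756, 0.112, 0.0857]
wrist_force: [-2.2, -1.1, 7.3]
ee_pos: [0.5755, 0.112, 0.0845]
wrist_force: [-1.9, 0.8, 5.7]
```

```bash
(python3 -m jog '[[[0,0,-0.015,0,0],[0,0,0,0,0]]]';python3 -m jog '[[[0,0,-0.015,0,0],[0,0,0,0,0]]]') | grep -E 'ee_pos|wrist'
```

```text
ee_pos: [0.5755, 0.112, 0.0835]
wrist_force: [-0.8, -0.8, 5.1]
ee_pos: [0.5756, 0.112, 0.0829]
wrist_force: [-2.1, -0.7, 6.3]
```

```bash
(python3 -m jog '[[[0,0,-0.015,0,0],[0,0,0,0,0]]]';python3 -m jog '[[[0,0,-0.01,0,0],[0,0,0,0,0]]]') | grep -E 'ee_pos|wrist'
```

```text
ee_pos: [0.5756, 0.112, 0.0827]
wrist_force: [-4.2, 0.1, 10.1]
ee_pos: [0.5756, 0.112, 0.0825]
wrist_force: [-4.2, -1.7, 12.5]
```

The button rose to about 9 N, fell to about 5 N, then went stiff at the hard stop, so it clicked. I'll let go, lift and check.

```bash
python3 -m jog '[[[0,0,0.1,0,0],[0,0,0.3,0,0],[0,0,0.7,0,0],[0,0,0.9,0,0],[0,0,0.9,0,0],[-0.5,0,0.3,0,0],[-0.9,0,0,0,0],[0,0,0,0,0]]]'; python3 -m jog '[[[-0.9,0,0,0,0],[0,0,0,0,0],[0,0,0,0,0]]]'; python3 - <<'E'
from h import *
a=camera('wrist');b=camera('side')
cv2.imwrite('pics/f.png',np.hstack([a[:,150:500],cv2.resize(b[205:310,200:305],None,fx=4,fy=4)]))
E
```

```text
time: 15.15
ee_pos: [0.5017, 0.1118, 0.2425]
tcp_rot: [-180.0, -0.0, 108.8]
wrist_force: [1.2, 0.2, 0.7]
opening: -0.0003
grasp_force: 0.0
time: 15.45
ee_pos: [0.4605, 0.1121, 0.2419]
tcp_rot: [179.9, 0.0, 108.8]
wrist_force: [0.2, 0.1, -0.4]
opening: -0.0002
grasp_force: 0.0
```

View pics/f.png

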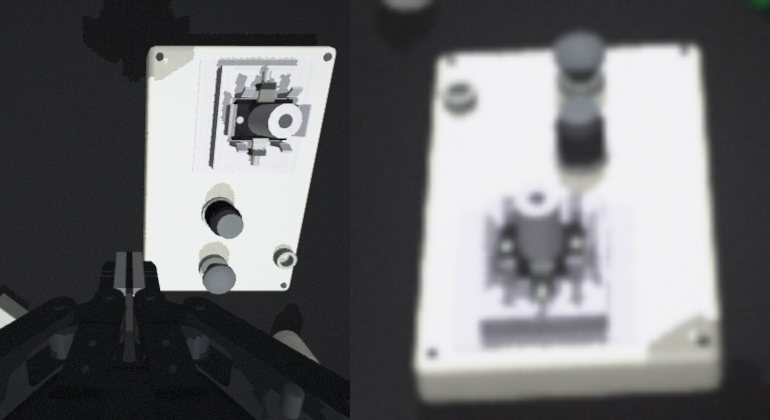

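The housing is clipped in, with both noses over the flange at (265,95) and (258,150). The start cap is back up at (228,224), and the stop button and collar are untouched.

```bash
python3 -c "
from workcell import ticket
print(ticket.job_done())"
```

```text
the job is handed in; nothing more can be done
None
```

The housing is clipped into the nest, and the start button was pressed until it clicked and came back up; highest force read was about 12.5 N, and the job was handed in at about 15.5 s.

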